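# Shim the rocking packing scale

## Task

The packing scale rocks because the foot next to the wooden wedge has lost its rubber pad. With the fingertips push the wedge along the bench, thin end first, under that bare foot until it is snug and the scale stands firm and level, not jacked up; then press down firmly on the corner of the pan above the wedge to check that it no longer rocks, and come clear. Only push and press: do not lift or carry the wedge or the scale, do not shove the scale out of its place, and leave the pots, the carton and the tape roll alone.

Things in the scene. Friction and masses are not known exactly. Their poses are not given: they have to be found in the camera images.
- scale: Loose low bench scale, about 2.6 kg: grey housing 230 x 290 mm (x, y), underside 23 mm up, under a steel pan whose top is 60 mm up; black console lip along its -x side. Origin on the bench midway between the four feet at x = +-90, y = +-120 mm; z up. Three feet stand on rubber pads; the one at x = +90, y = -120 mm has lost its pad. Left alone it stands level on the three.
- bare_foot (a point): Centre of the underside of the bare foot: a flat steel disc of 12 mm radius that hangs 12 mm above the bench, 25 mm in from the housing's two nearest sides.
- corner (a point): The place to press: a point on top of the pan, 60 mm above the bench, over the bare foot but 10 mm (x) and 15 mm (y) in towards the pan's middle. Unshimmed, 2 to 4 N down here rocks the scale over by 4 degrees.
- wedge: Loose plain hardwood wedge, 75 g, 130 mm long, 50 mm wide, upper face sloping evenly from 24 mm at the thick end to 3 mm at the thin end. Origin at the centre of its flat underside; x axis points to the thin end, z up. It lies flat beside the scale's -y side (scale frame), thin end roughly towards the bare foot, 35 to 75 mm from its disc, up to 10 degrees and 15 mm out of line.
- thick_end (a point): Middle of the wedge's thick end face, 12 mm above the bench: where to push. The slope meets the foot disc when the foot's centre is about 86 mm ahead of this face; from there each further mm adds about 2 N to the push, and it is snug at a push of 4 to 8 N. Pushed much harder, the whole scale slides along. It stays in when released.
- blue_pot: Bystander: blue glazed pot, radius 45 mm, 85 mm high, upright on the bench; origin at the centre of its underside.
- dark_bowl: Bystander: dark brown glazed bowl, radius 55 mm, 50 mm high; origin at the centre of its underside.
- carton: Bystander: small taped cardboard carton 100 x 80 x 65 mm; origin at the centre of its underside.
- tape_roll: Bystander: roll of yellow packing tape lying flat, radius 50 mm, 48 mm high; origin at the centre of its underside.

How it is judged:
By the outcome, as a careful person would: the job done as asked, in the order asked, and still so for the second after the job is handed in, with the robot touching nothing.
It also fails if it takes over 58 s, if anything falls off the work surface, if the arm or the gripper's body presses on something with over 40 N, if the wrist force passes 120 N, or if a joint passes its speed limit or range.

## Robot

A 6-joint arm with a two-finger parallel gripper is mounted at the origin on the work surface. World frame = base frame: x ahead of the robot, y to its left, z up, the work surface at z = 0. Lengths are in m, angles in rad, forces in N, time in s.
With the tool pointing down it reaches from about 0.3 to 0.775 m from the base axis. Payload 14.6 kg.
Tool frame: the origin (TCP) lies at the very end of the fingers, on their centre line; the grasp point (between the pads) lies 19 mm behind it (ctrl.grasp_offset is the distance from the TCP to the grasp point, in m); x points along the fingers, y is the direction in which the jaws open and shut, and the axes are right-handed (so a half turn about x gives the same grasp; the last joint's range is limited). The gripper opens to 94 mm and grips with 3 to 60 N. Pads are 16 mm wide; open, the fingers measure 119 mm over their backs; the gripper's body (75 mm by 177 mm) begins 78 mm behind the grasp point.
Start: joints at [-1.242, 0.3, 1.521, -0, 1.321, -0.067], TCP at [0.212, -0.507, 0.184] pointing down, gripper open.
Joint ranges: [-3.03, 3.03], [-0.79, 2.21], [0.23, 2.52], [-1.04, 4.18], [0, 3.07], [-2.55, 2.55]. Speed limits (rad/s): [2.22, 2.22, 2.57, 3.14, 3.14, 3.14].

## Interface

Orientations are given as [roll, pitch, yaw] about the fixed x, y, z axes, in that order (R = Rz(yaw) Ry(pitch) Rx(roll)).
In Python, from station import ctrl gives the robot as it stands. The module is installed in compiled form; this text tells all that it offers.
- The arm moves only by the tool send_rows, never from a script. Its argument "rows" is a list that holds one entry, the list of rows, each a list of 4 numbers: the shift along the world's x, y, z in mm, then the turn about the world's z in rad. A call has 1 to 12 rows; each row shifts and turns the commanded pose from where the row before left it; what a row does not reach is not made up. A row lasts 1/10 s, in which the tool goes at most 50 mm and 8.59 degrees, less where a joint would pass 70% of its speed; a pose out of reach is approached as far as the arm can. A call is refused whole if a number of a shift passes 50 or a number of a turn 0.15, either way. A call with a gripper value outside its range is refused whole. "grip" is the gripper's target within -1 to 1 (shut at 1, half-way at 0, fully open at -1), set as the call begins (left out, the last holds). The fingers move at their own pace and stop on an object; "newtons" is the grip in N (left out, the last holds). Time passes only in rows, so rows that do not move let the fingers close. It gives the time, the measured TCP pose, the force and the opening at its end, in the units of the state.
- ctrl.get_obs(): the state, without advancing time (a new reading comes with each control period).
- ctrl.camera(name): name is "scene" or "side" or "wrist"; returns (picture, depth): 384x512x3 uint8, red, green, blue; 384x512 float32, m along the optical axis (not along the pixel's ray), 0 where there is no reading.
- ctrl.camera_params(name): a dict with "vertical_fov" (degrees; the focal length in pixels is half the picture's height over the tangent of half this angle, whatever the lens; pixels are square), "cx", "cy" (the principal point, pixels), "k1" (the pictures are not rectified: a ray, as slopes to the right and down, at radius r is drawn at 1 + k1 r^2 times it, then the intrinsics apply), "cam_to_world" (4x4, takes a point from camera to world coordinates); the wrist camera has in their place "mount" (4x4, takes a point from camera to tool coordinates, whose origin is the TCP and whose axes are the tool frame's). Camera axes: x right, y up, looking along -z (the intrinsics and any distortion apply to the point x, -y, -z); pixel columns grow to the right and rows downward; lengths in m; the calibration is good to about 2 mm. A picture is of the moment at which its call begins: read the wrist's pose just before it. camera_params takes no time and is no camera call.
- ctrl.hand_in(): hands the job in, once; it reports no verdict.
The state is a dict: "time_s": time; "qpos": joint angles; "joint_vel": joint speeds; "tau": joint torques, N m; "ee_pos": TCP position; "eef_rot": TCP orientation; "force": force on the tool from outside, world axes, zero at the start; "moment": the same for the moment, N m; "grip_width": finger opening in m.
Only numpy, scipy, OpenCV 4.12 (cv2) and the standard library are available. Lean on these libraries where they do the work, as an engineer would, in place of code of your own. Each camera call takes 0.05 s, during which the arm holds its last target.

## Working session

There is one attempt and no reset: what is moved stays moved. The work goes in short steps, Python scripts to look and compute and a tool call to move; the robot and the scene stay as the last step left them, time stands still between calls to the robot, and variables do not carry over. Pictures are saved under pics/ and viewed, and the job is handed in when it is done.

Besides the shell and the picture viewer there is one more tool, called after "Emit:" as name(argument=value, ...), one argument or row to a line, values as JSON. send_rows: Moves the arm, as the interface text tells. Its arguments: {"type":"object","properties":{"rows":{"type":"array"},"grip":{"type":"number"},"newtons":{"type":"number"}},"required":["rows"]}

```bash
mkdir -p pics
cat > h.py <<'E'
import numpy as np, cv2
from station import ctrl
def save(n,f):
    p,d=ctrl.camera(n); cv2.imwrite('pics/'+f+'.png',p[:,:,::-1]); np.save('pics/'+f+'.npy',d); return p,d
def K(n):
    c=ctrl.camera_params(n); f=192/np.tan(np.radians(c['vertical_fov'])/2)
    return c,f
def ray(n,uv,T=None):
    c,f=K(n); T=np.array(c['cam_to_world']) if T is None else T
    uv=np.atleast_2d(np.array(uv,float)); a=(uv-[c['cx'],c['cy']])/f
    s=a.copy()
    for _ in range(20): s=a/(1+c['k1']*(s**2).sum(1,keepdims=True))
    d=np.c_[s[:,0],-s[:,1],-np.ones(len(s))]
    return T[:3,3], d@T[:3,:3].T
def plane(n,uv,z,T=None):
    o,d=ray(n,uv,T); return o+d*((z-o[2])/d[:,2])[:,None]
def depthpt(n,uv,dep,T=None):
    o,d=ray(n,uv,T); uv=np.atleast_2d(uv).astype(int); return o+d*dep[uv[:,1],uv[:,0]][:,None]
E
python3 - <<'E'
from h import *
o=ctrl.get_obs(); print(o)
for n in ['scene','side','wrist']:
    save(n,n+'0'); print(n,ctrl.camera_params(n))
E
```

```text
{'time_s': 0.0, 'qpos': array([-1.24158057e+00,  3.00467411e-01,  1.52159460e+00, -4.52001953e-05,
        1.32066767e+00, -6.66019327e-02]), 'joint_vel': array([-1.64952237e-03, -3.27880224e-05,  3.39347380e-04, -3.36199787e-04,
       -3.13210708e-04, -2.09110083e-04]), 'tau': array([-2.66621682e-04, -5.31802154e+01, -3.52730334e+01,  7.08201667e-02,
        2.44173309e-02, -7.58216947e-05]), 'ee_pos': array([ 0.21195169, -0.5072111 ,  0.18368264]), 'eef_rot': array([-1.59891268,  1.56965845,  1.93850887]), 'force': array([ 0.37571028,  0.13262712, -0.57826926]), 'moment': array([-0.00994749,  0.00563897,  0.03789028]), 'grip_width': 0.09419434827043179}
scene {'vertical_fov': 43.91400765492692, 'cx': 258.88521144593045, 'cy': 195.0192864450657, 'k1': 0.024508317906608394, 'cam_to_world': array([[-0.47760643, -0.75115532,  0.45569484,  1.20937543],
       [ 0.87856039, -0.40545702,  0.2524604 ,  0.39822173],
       [-0.00487231,  0.52093214,  0.85358419,  1.3238997 ],
       [ 0.        ,  0.        ,  0.        ,  1.        ]])}
side {'vertical_fov': 46.56438772251817, 'cx': 255.7459695793712, 'cy': 189.52307822864432, 'k1': -0.16673539779802285, 'cam_to_world': array([[-0.95139671,  0.13848127, -0.2750768 ,  0.11609412],
       [-0.30757776, -0.47221673,  0.82607946,  1.29640888],
       [-0.01549934,  0.87053679,  0.4918592 ,  0.83189601],
       [ 0.        ,  0.        ,  0.        ,  1.        ]])}
wrist {'vertical_fov': 61.09748406967358, 'cx': 257.2288249176209, 'cy': 192.78541501792978, 'k1': 0.024350242213741848, 'mount': array([[-9.98631931e-04,  2.28461839e-01, -9.73552357e-01,
        -2.00483844e-01],
       [ 9.99999225e-01, -4.96073550e-04, -1.14217281e-03,
        -3.04025598e-04],
       [-7.43896474e-04, -9.73552742e-01, -2.28461166e-01,
        -6.66515187e-02],
       [ 0.00000000e+00,  0.00000000e+00,  0.00000000e+00,
         1.00000000e+00]])}
```

View pics/scene0.png

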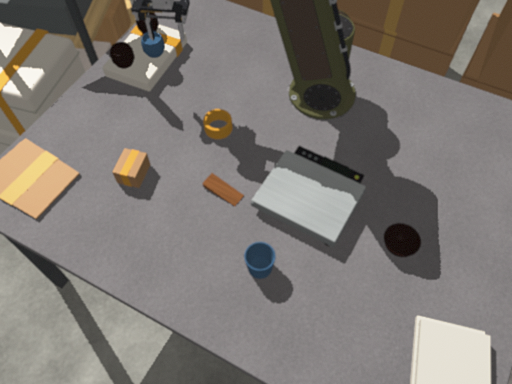

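View pics/side0.png

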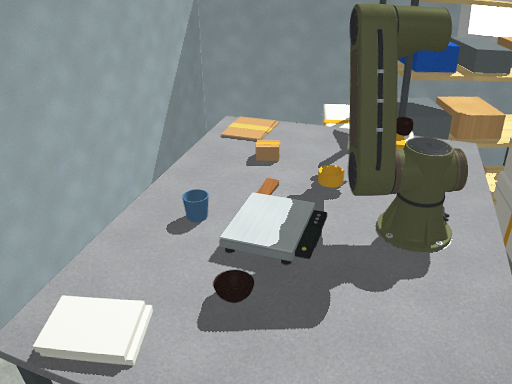

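View pics/wrist0.png

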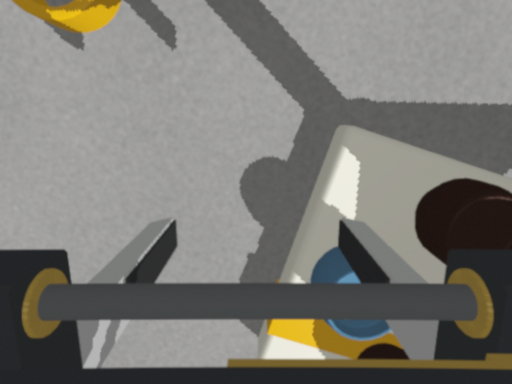

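The scene view shows the wedge at about (223,190), the scale's pan at (310,200), its console lip at (330,165), the tape at (217,124), the carton at (131,168), the blue pot at (260,258) and the bowl at (402,240). I'll enlarge the views and measure.

Run:
```python
from h import *
for n,(a,b,c,d) in [('scene',(140,260,180,400)),('side',(170,270,200,350))]:
    p=cv2.imread(f'pics/{n}0.png'); q=p[a:b,c:d]; k=800//q.shape[1]
    k=min(k,600//q.shape[0]); cv2.imwrite(f'pics/{n}0z.png',cv2.resize(q,None,fx=k,fy=k,interpolation=2)); print(n,k)
    hsv=cv2.cvtColor(p,cv2.COLOR_BGR2HSV)
    m=cv2.inRange(hsv,(3,110,60),(16,255,255))
    for ct in cv2.findContours(m,0,1)[0]:
        if cv2.contourArea(ct)>60: print(n,cv2.contourArea(ct),cv2.boundingRect(ct),cv2.boxPoints(cv2.minAreaRect(ct)).round(1).tolist())
d=np.load('pics/scene0.npy'); p=cv2.imread('pics/scene0.png')
# pan: points by depth height 
vv,uu=np.mgrid[130:260,180:400]; uv=np.c_[uu.ravel(),vv.ravel()]
P=depthpt('scene',uv,d)
s=(P[:,2]>.052)&(P[:,2]<.07)&(P[:,0]>.2)&(uv[:,0]>245)&(uv[:,0]<370)
m=np.zeros(d.shape,np.uint8); m[uv[s,1],uv[s,0]]=255
n,l,st,ce=cv2.connectedComponentsWithStats(m)
i=1+np.argmax(st[1:,4]); Q=P[s][l[uv[s,1],uv[s,0]]==i]
print(len(Q),np.median(Q[:,2]))
r=cv2.minAreaRect((Q[:,:2]*1000).astype(np.float32)); print(r,cv2.boxPoints(r))
```

```text
scene 3
scene 530.0 (203, 174, 40, 32) [[201.60000610351562, 184.5], [210.3000030517578, 172.0], [243.10000610351562, 195.0], [234.39999389648438, 207.5]]
scene 408.5 (128, 152, 21, 35) [[123.19999694824219, 182.60000610351562], [139.0, 151.0], [152.60000610351562, 157.8000030517578], [136.8000030517578, 189.39999389648438]]
scene 2753.5 (461, 0, 51, 99) [[461.0, 0.0], [511.0, 0.0], [511.0, 98.0], [461.0, 98.0]]
scene 4336.0 (390, 0, 89, 76) [[385.3999938964844, 55.20000076293945], [412.1000061035156, -22.600000381469727], [478.0, 0.0], [451.20001220703125, 77.80000305175781]]
scene 1629.0 (337, 0, 53, 53) [[337.0, 0.0], [389.0, 0.0], [389.0, 52.0], [337.0, 52.0]]
scene 158.5 (231, 0, 32, 12) [[231.0, 0.0], [262.0, 0.0], [262.0, 11.0], [231.0, 11.0]]
scene 874.0 (94, 0, 37, 46) [[93.5999984741211, 38.79999923706055], [113.30000305175781, -4.0], [137.3000030517578, 7.099999904632568], [117.5, 49.900001525878906]]
side 5
side 205.0 (257, 178, 22, 17) [[257.0, 192.0], [269.0, 174.0], [280.29998779296875, 181.5], [268.29998779296875, 199.5]]
side 240.5 (257, 146, 22, 14) [[257.0, 159.0], [257.0, 146.0], [278.0, 146.0], [278.0, 159.0]]
5657 0.05894021470935962
((452.1520690917969, 156.4464569091797), (289.07232666015625, 235.73486328125), 87.94749450683594) [[329.18365   16.224487]
 [564.7672     7.781555]
 [575.1205   296.66843 ]
 [339.53693  305.11136 ]]
```

View pics/scene0z.png

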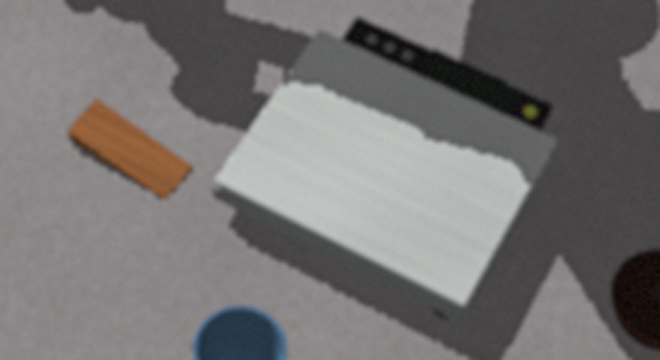

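View pics/side0z.png

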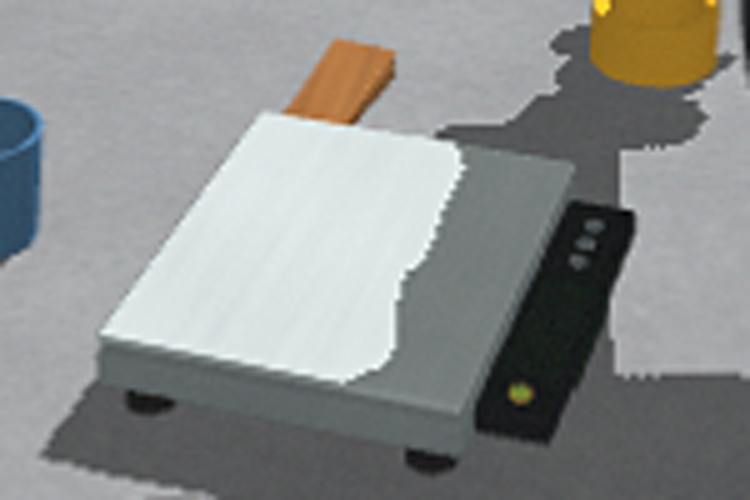

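Run:
```python
from h import *
c=[(251.7,201.7),(335,241.7),(365,186.7),(286.7,150.7)]
P=plane('scene',c,.06); print(P.round(4).tolist()); print('c',P.mean(0), [np.linalg.norm(P[i]-P[(i+1)%4]) for i in range(4)])
# wedge: depth points
p=cv2.imread('pics/scene0.png'); hsv=cv2.cvtColor(p,cv2.COLOR_BGR2HSV)
m=cv2.inRange(hsv,(3,110,40),(16,255,255)); mm=np.zeros_like(m); mm[170:212,198:248]=m[170:212,198:248]
v,u=np.nonzero(mm); d=np.load('pics/scene0.npy'); Q=depthpt('scene',np.c_[u,v],d); Q=Q[Q[:,2]<.035]
r=cv2.minAreaRect((Q[:,:2]*1000).astype(np.float32)); print(r,cv2.boxPoints(r).tolist())
b=cv2.boxPoints(r)/1000
A=np.c_[Q[:,:2],np.ones(len(Q))]; print('slope',np.linalg.lstsq(A,Q[:,2],rcond=None)[0])
# other things
for nm,lo,hi in [('tape',(18,150,100),(32,255,255)),('blue',(95,100,30),(115,255,255))]:
    v,u=np.nonzero(cv2.inRange(hsv,lo,hi)); s=(v>100)&(v<290)&(u>190)&(u<290)
    R=depthpt('scene',np.c_[u,v][s],d); print(nm,R[:,:2].min(0),R[:,:2].max(0),R[:,2].max())
# image corner pixels of wedge
ct=max([c for c in cv2.findContours(mm,0,1)[0]],key=cv2.contourArea)
print(cv2.approxPolyDP(ct,3,True)[:,0].tolist())
```

```text
[[0.5664, 0.0164, 0.06], [0.5695, 0.2971, 0.06], [0.3498, 0.3025, 0.06], [0.3408, 0.0233, 0.06]]
c [0.45660797 0.15984678 0.06      ] [np.float64(0.28065155486297594), np.float64(0.21974232555944406), np.float64(0.2793314054941), np.float64(0.22561417224136923)]
((543.9319458007812, -105.3683090209961), (133.7782745361328, 59.619258880615234), 81.98924255371094) [[505.09161376953125, -167.45050048828125], [564.1290893554688, -175.75897216796875], [582.7722778320312, -43.28611755371094], [523.7348022460938, -34.97764587402344]]
slope [ 0.00645999 -0.14966831 -0.006633  ]
tape [ 0.28001583 -0.30176504] [ 0.37901527 -0.20482664] 0.05742942115716687
blue [0.68303766 0.08783525] [1.20937543 0.39822173] 1.3238996953103364
[[211, 174], [203, 184], [234, 205], [242, 195]]
```

```bash
cat >> h.py <<'E'
from scipy.spatial.transform import Rotation as Ro
def wT():
    o=ctrl.get_obs(); T=np.eye(4); T[:3,:3]=Ro.from_euler('xyz',o['eef_rot']).as_matrix(); T[:3,3]=o['ee_pos']
    return T@np.array(ctrl.camera_params('wrist')['mount'])
E
python3 - <<'E'
from h import *
print(Ro.from_euler('xyz',ctrl.get_obs()['eef_rot']).as_matrix().round(3)); T=wT(); print(T.round(3))
# bowl etc check
E
```

```text
[[-0.     0.386 -0.923]
 [ 0.001 -0.923 -0.386]
 [-1.    -0.001 -0.   ]]
[[ 0.386  0.898  0.211  0.273]
 [-0.922  0.376  0.088 -0.481]
 [ 0.    -0.228  0.974  0.384]
 [ 0.     0.     0.     1.   ]]
```

Emit:
send_rows(
  rows=[
    [[33,38,7,0.117],[33,38,7,0.117],[33,38,7,0.117],[33,38,7,0.117],[33,38,7,0.117],[33,38,7,0.117],[33,38,7,0.117],[33,38,7,0.117],[33,38,7,0.117],[33,38,7,0.117],[0,0,0,0],[0,0,0,0]],
  ],
)

```text
time_s: 1.35
ee_pos: [0.5369, -0.1329, 0.2526]
eef_rot: [-1.697, 1.57, 3.011]
force: [0.4, -0.6, -0.1]
grip_width: 0.0935
```

Run:
```python
from h import *
T=wT(); o=ctrl.get_obs(); np.save('pics/T1.npy',T); print(o['time_s'],o['ee_pos'],Ro.from_euler('xyz',o['eef_rot']).as_matrix().round(3)); save('wrist','wrist1')
```

```text
1.35 [ 0.53689575 -0.13290402  0.25259268] [[-0.001  1.    -0.004]
 [ 0.    -0.004 -1.   ]
 [-1.    -0.001 -0.   ]]
```

View pics/wrist1.png

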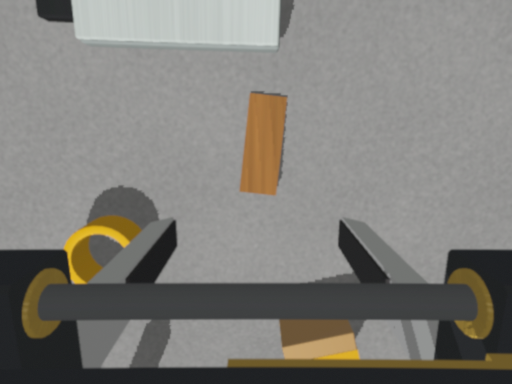

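The wrist view shows the wedge from the thin end at (251,92)–(287,96) to the thick end at (240,191)–(277,194). The pan's near edge runs (75,40)–(280,45).

Run:
```python
from h import *
T=np.load('pics/T1.npy'); p=cv2.imread('pics/wrist1.png'); hsv=cv2.cvtColor(p,cv2.COLOR_BGR2HSV); d=np.load('pics/wrist1.npy')
m=cv2.inRange(hsv,(3,110,40),(16,255,255)); m[:80]=0; m[205:]=0; m[:,:225]=0; m[:,300:]=0
ct=max(cv2.findContours(m,0,1)[0],key=cv2.contourArea); b=cv2.approxPolyDP(ct,4,True)[:,0]; print(b.tolist())
b=np.array(sorted(b.tolist(),key=lambda q:q[1]))
thin=plane('wrist',b[:2],.003,T); thick=plane('wrist',b[2:],.024,T)
print(thin,thick); a=thin[:,:2].mean(0);k=thick[:,:2].mean(0); print('thin',a,'thick',k,np.linalg.norm(a-k),'yaw',np.degrees(np.arctan2(*(a-k)[::-1])))
v,u=np.nonzero(m); Q=depthpt('wrist',np.c_[u,v],d,T); print('z range',Q[:,2].min(),Q[:,2].max())
# pan
z=np.where(d>0,d,9); vv,uu=np.mgrid[0:70,60:300]; uv=np.c_[uu.ravel(),vv.ravel()]; P=depthpt('wrist',uv,d,T)
s=(P[:,2]>.05)&(P[:,2]<.07); P=P[s]; print('pan z',np.median(P[:,2]))
# near edge: min y per x bins; right edge: max x per y bins
P=P[P[:,2]>.054]
xs=np.linspace(.36,.55,20); e=[(x,P[abs(P[:,0]-x)<.004][:,1].min()) for x in xs]; c=np.polyfit(*np.array(e).T,1); print('edge',c, np.polyval(c,.55))
ys=np.linspace(P[:,1].min()+.01,P[:,1].max()-.008,8); print([(y.round(3),P[abs(P[:,1]-y)<.004][:,0].max().round(4),P[abs(P[:,1]-y)<.004][:,0].min().round(4)) for y in ys])
g=cv2.resize(p[0:210,60:320],None,fx=3,fy=2.8,interpolation=2); cv2.imwrite('pics/w1z.png',cv2.resize(p[0:200,60:320],None,fx=3,fy=3,interpolation=2))
```

```text
[[251, 93], [240, 190], [274, 194], [285, 97]]
[[ 0.52966894 -0.03691787  0.003     ]
 [ 0.57472593 -0.04214371  0.003     ]] [[ 0.51421177 -0.16366108  0.024     ]
 [ 0.56023805 -0.16936733  0.024     ]]
thin [ 0.55219743 -0.03953079] thick [ 0.53722491 -0.1665142 ] 0.12786306445075704 yaw 83.27534368233934
z range 0.0013063823503660088 0.45308426606749347
pan z 0.059835603180679486
edge [-0.03124366  0.02782997] 0.010645960952905015
[(np.float64(0.021), np.float64(0.5613), np.float64(0.3368)), (np.float64(0.024), np.float64(0.5612), np.float64(0.3366)), (np.float64(0.028), np.float64(0.5623), np.float64(0.3366)), (np.float64(0.032), np.float64(0.5623), np.float64(0.3374)), (np.float64(0.036), np.float64(0.5622), np.float64(0.3369)), (np.float64(0.04), np.float64(0.5622), np.float64(0.3369)), (np.float64(0.044), np.float64(0.5621), np.float64(0.3374)), (np.float64(0.048), np.float64(0.562), np.float64(0.3374))]
```

View pics/w1z.png

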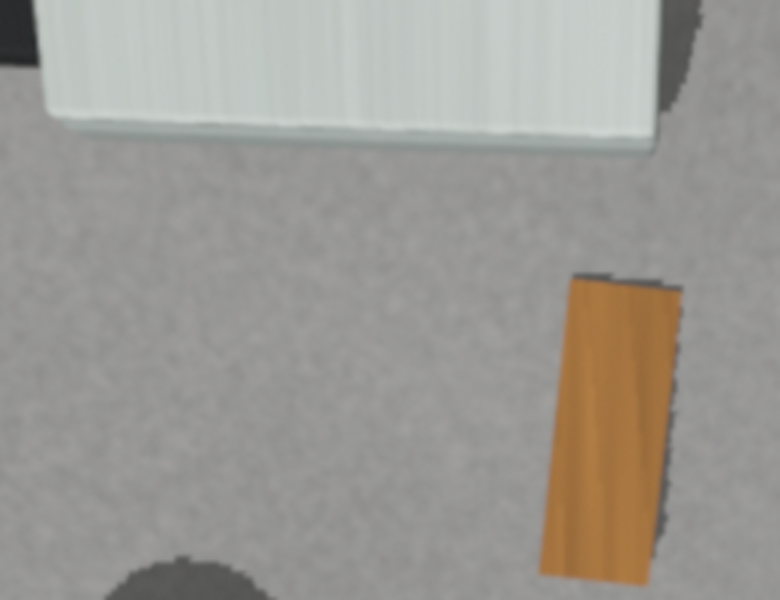

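Run:
```python
from h import *
T=np.load('pics/T1.npy'); d=np.load('pics/wrist1.npy')
print('carton wrist',plane('wrist',[(280,320),(348,318),(285,345)],.065,T).round(3).tolist())
print('carton scene',plane('scene',[(131,150),(149,155),(116,165),(136,172)],.065).round(3).tolist())
print('blue',plane('scene',[(260,250)],.085),'bowl',plane('scene',[(402,240)],.05))
```

```text
carton wrist [[0.568, -0.334, 0.065], [0.659, -0.331, 0.065], [0.575, -0.372, 0.065]]
carton scene [[0.585, -0.427, 0.065], [0.573, -0.363, 0.065], [0.656, -0.433, 0.065], [0.648, -0.36, 0.065]]
blue [[0.70752897 0.12214671 0.085     ]] bowl [[0.46529477 0.46742767 0.05      ]]
```

Emit:
send_rows(
  rows=[
    [[2,-18,-12,0],[2,-18,-20,0],[2,-18,-30,0],[2,-18,-40,0],[0,0,-40,0],[0,0,-30,0],[0,0,-20,0],[0,0,0,0],[0,0,0,0]],
  ],
  grip=0.6,
  newtons=20,
)

```text
time_s: 2.3
ee_pos: [0.5442, -0.2069, 0.0614]
eef_rot: [-1.725, 1.571, 2.981]
force: [0.3, 0.4, 0.3]
grip_width: 0.0255
```

Emit:
send_rows(
  rows=[
    [[0,0,-20,0],[0,0,-20,0],[0,0,-10,0],[0,0,-4,0],[0,0,0,0],[0,0,0,0],[0,0,0,0]],
  ],
)

```text
time_s: 3.0
ee_pos: [0.5452, -0.2057, 0.008]
eef_rot: [1.162, 1.569, -0.414]
force: [-0.3, 0.1, 0.3]
grip_width: 0.0186
```

Run:
```python
from h import *
T=wT(); np.save('pics/T2.npy',T); save('wrist','wrist2'); save('scene','scene2'); print(ctrl.get_obs()['ee_pos'])
```

```text
[ 0.54503843 -0.20567263  0.00772744]
```

View pics/wrist2.png

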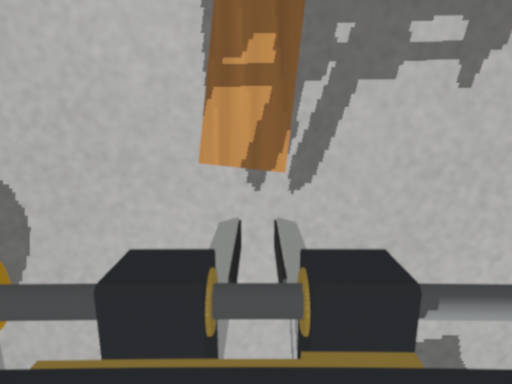

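Emit:
send_rows(
  rows=[
    [[0,8,0,0],[0,8,0,0],[0,5,0,0],[0,4,0,0],[0,4,0,0],[0,4,0,0],[0,5,0,0],[0,5,0,0],[0,5,0,0],[0,5,0,0],[0,5,0,0],[0,0,0,0]],
  ],
)

```text
time_s: 4.3
ee_pos: [0.5448, -0.1469, 0.0071]
eef_rot: [-2.318, 1.571, 2.39]
force: [-0.2, -0.6, -0.8]
grip_width: 0.019
```

Run:
```python
from h import *
T=wT(); np.save('pics/T3.npy',T); save('wrist','wrist3')
```

```text
(no output)
```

View pics/wrist3.png

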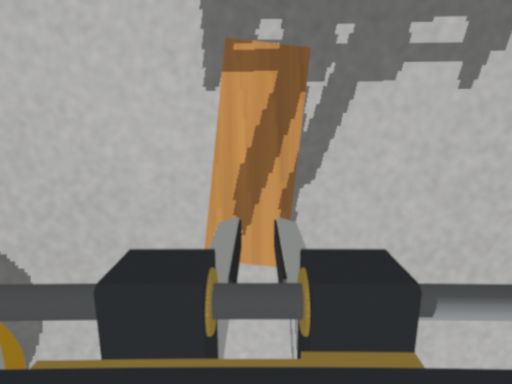

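Run:
```python
from h import *
for i in (2,3):
    T=np.load(f'pics/T{i}.npy'); d=np.load(f'pics/wrist{i}.npy')
    c,f=K('wrist'); q=np.linalg.inv(np.array(c['mount'])) 
    for pt in [(0,0,0),(-.019,0,0),(-.04,0,0),(0,.02,-.008),(0,.02,.008)]:
        x=q@np.r_[pt,1]; s=np.array([x[0],-x[1]])/-x[2]; s*=1+c['k1']*(s@s); print(pt,(s*f+[c['cx'],c['cy']]).round(0),end=' ')
    print()
    L=[(245,100),(245,160),(230,225),(255,180)] if i==2 else [(265,60),(260,150),(258,200),(258,240),(258,262),(258,272),(232,230),(228,225)]
    for l in L: print(l,depthpt('wrist',[l],d,T).round(4)[0])
p=cv2.imread('pics/wrist3.png'); cv2.imwrite('pics/w3z.png',cv2.resize(p[190:290,180:330],None,fx=5,fy=5,interpolation=2))
```

```text
(0, 0, 0) [256. 222.] (-0.019, 0, 0) [256. 232.] (-0.04, 0, 0) [256. 246.] (0, 0.02, -0.008) [287. 210.] (0, 0.02, 0.008) [287. 233.] 
(245, 100) [ 0.5394 -0.1305  0.0184]
(245, 160) [ 0.5391 -0.1636  0.0237]
(230, 225) [ 0.5314 -0.1956  0.0438]
(255, 180) [ 0.5446 -0.1796  0.0014]
(0, 0, 0) [256. 222.] (-0.019, 0, 0) [256. 232.] (-0.04, 0, 0) [256. 246.] (0, 0.02, -0.008) [287. 210.] (0, 0.02, 0.008) [287. 233.] 
(265, 60) [ 0.5504 -0.0487  0.0038]
(260, 150) [ 0.5474 -0.1002  0.0124]
(258, 200) [ 0.5461 -0.1296  0.0181]
(258, 240) [ 0.546  -0.1539  0.0215]
(258, 262) [ 0.5459 -0.1671  0.0241]
(258, 272) [ 0.5459 -0.1864 -0.0009]
(232, 230) [ 0.5327 -0.1369  0.0506]
(228, 225) [ 0.53   -0.137   0.0427]
```

View pics/w3z.png

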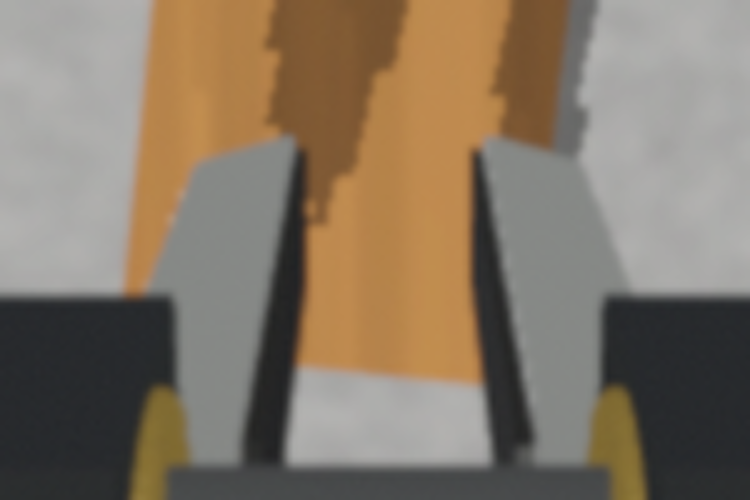

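Run:
```python
from h import *
for i in (2,3):
    T=np.load(f'pics/T{i}.npy'); d=np.load(f'pics/wrist{i}.npy')
    for l in [(225,222),(230,221),(234,220),(237,220),(238,219),(238,222),(239,225),(240,230),(278,220),(280,221),(290,222)]: print(i,l,depthpt('wrist',[l],d,T).round(4)[0])
    print(d[216:228,232:244:2].round(3))
p,dd=save('side','side3'); cv2.imwrite('pics/s3z.png',cv2.resize(p[120:270,200:350,::-1],None,fx=4,fy=4,interpolation=2))
p,dd=save('scene','scene3'); cv2.imwrite('pics/c3z.png',cv2.resize(p[110:230,180:300,::-1],None,fx=5,fy=5,interpolation=2))
```

```text
2 (225, 222) [ 0.5283 -0.1957  0.0387]
2 (230, 221) [ 0.5308 -0.1959  0.0363]
2 (234, 220) [ 0.533  -0.1956  0.0353]
2 (237, 220) [ 0.5347 -0.1957  0.0352]
2 (238, 219) [ 0.5352 -0.1954  0.0343]
2 (238, 222) [ 0.5352 -0.1967  0.0358]
2 (239, 225) [ 0.536  -0.197   0.0399]
2 (240, 230) [ 0.5367 -0.1985  0.0439]
2 (278, 220) [ 0.5575 -0.1958  0.0352]
2 (280, 221) [ 0.5585 -0.1956  0.0375]
2 (290, 222) [ 0.564  -0.1961  0.038 ]
[[0.217 0.219 0.218 0.218 0.218 0.217]
 [0.219 0.218 0.187 0.187 0.218 0.218]
 [0.184 0.184 0.185 0.185 0.218 0.217]
 [0.183 0.183 0.183 0.182 0.188 0.219]
 [0.181 0.181 0.182 0.182 0.186 0.218]
 [0.    0.179 0.179 0.182 0.185 0.219]
 [0.177 0.177 0.178 0.181 0.183 0.218]
 [0.176 0.175 0.176 0.181 0.182 0.219]
 [0.175 0.175 0.174 0.179 0.179 0.219]
 [0.173 0.173 0.172 0.177 0.177 0.219]
 [0.171 0.17  0.171 0.176 0.177 0.22 ]
 [0.17  0.169 0.171 0.174 0.174 0.22 ]]
3 (225, 222) [ 0.5279 -0.1369  0.0377]
3 (230, 221) [ 0.5304 -0.1371  0.0355]
3 (234, 220) [ 0.5326 -0.137   0.0341]
3 (237, 220) [ 0.5343 -0.1367  0.0351]
3 (238, 219) [ 0.5347 -0.137   0.0323]
3 (238, 222) [ 0.5348 -0.138   0.0346]
3 (239, 225) [ 0.5356 -0.1386  0.0381]
3 (240, 230) [ 0.5363 -0.1401  0.042 ]
3 (278, 220) [ 0.5571 -0.137   0.0343]
3 (280, 221) [ 0.5581 -0.1367  0.037 ]
3 (290, 222) [ 0.5635 -0.1369  0.0381]
[[0.196 0.196 0.198 0.196 0.196 0.197]
 [0.197 0.198 0.186 0.188 0.198 0.196]
 [0.185 0.185 0.185 0.185 0.196 0.196]
 [0.182 0.183 0.182 0.184 0.188 0.197]
 [0.182 0.182 0.182 0.182 0.186 0.197]
 [0.179 0.18  0.18  0.182 0.185 0.197]
 [0.179 0.179 0.178 0.182 0.183 0.197]
 [0.176 0.176 0.177 0.181 0.18  0.197]
 [0.175 0.175 0.174 0.179 0.179 0.197]
 [0.173 0.173 0.172 0.178 0.178 0.197]
 [0.172 0.171 0.171 0.    0.177 0.197]
 [0.171 0.17  0.17  0.174 0.175 0.197]]
```

View pics/s3z.png

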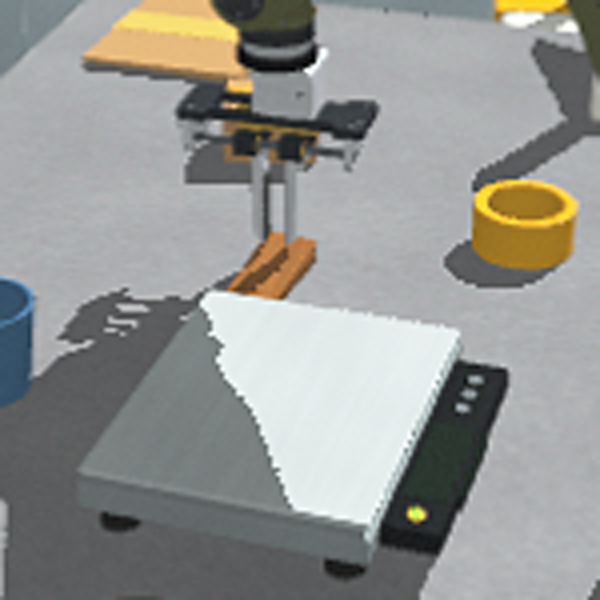

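View pics/c3z.png

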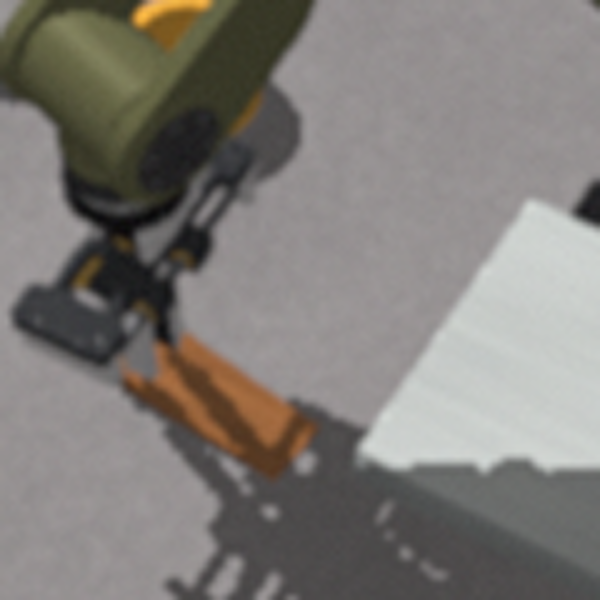

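Run:
```python
from h import *
T=np.load('pics/T1.npy'); d=np.load('pics/wrist1.npy')
for l in [(174,222),(173,224),(342,222),(344,224),(341,223),(175,221)]: print(l,depthpt('wrist',[l],d,T).round(4)[0])
```

```text
(174, 222) [ 0.4908 -0.1244  0.2783]
(173, 224) [ 0.4914 -0.1241  0.2826]
(342, 222) [ 0.5852 -0.1245  0.2789]
(344, 224) [ 0.5853 -0.1244  0.2828]
(341, 223) [ 0.5848 -0.1252  0.2785]
(175, 221) [ 0.491  -0.1243  0.2767]
```

Emit:
send_rows(
  rows=[
    [[0,-10,5,0],[0,-20,0,0],[0,-20,0,0],[0,-10,0,0],[0,0,-5,0],[0,0,-6,0],[0,0,-4,0],[0,0,0,0],[0,0,0,0]],
  ],
)

```text
time_s: 5.35
ee_pos: [0.5448, -0.2071, -0.003]
eef_rot: [-2.024, 1.57, 2.684]
force: [-0.4, -0.2, 0.5]
grip_width: 0.019
```

Run:
```python
from h import *
T=wT(); p,d=save('wrist','wrist4'); print(ctrl.get_obs()['ee_pos'])
for l in [(225,222),(234,220),(238,219),(280,221)]: print(l,depthpt('wrist',[l],d,T).round(4)[0])
p,dd=save('side','side4'); cv2.imwrite('pics/s4z.png',cv2.resize(p[120:270,200:350,::-1],None,fx=4,fy=4,interpolation=2))
```

```text
[ 0.54489161 -0.20721297 -0.00278898]
(225, 222) [ 0.5279 -0.197   0.0276]
(234, 220) [ 0.5326 -0.1969  0.0245]
(238, 219) [ 0.5347 -0.197   0.0226]
(280, 221) [ 0.5582 -0.1974  0.0253]
```

View pics/s4z.png

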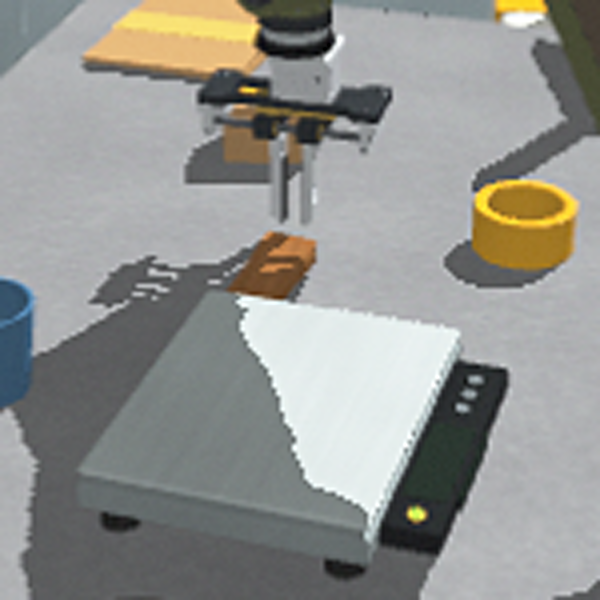

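View pics/wrist4.png

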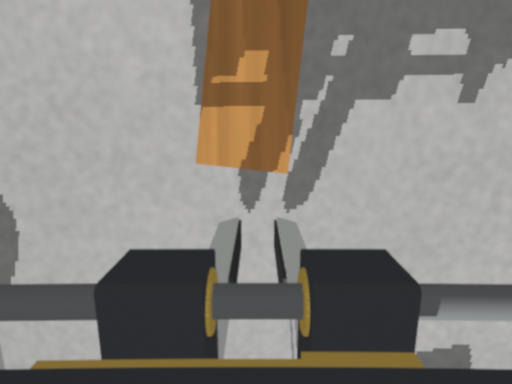

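The reported TCP lies about 26 mm beyond the visible fingertips: at a reported z of −3 mm, depth puts the tips about 23 mm up. That explains why the first pass went over the wedge without touching it. I'll go lower carefully, watching the force.

Emit:
send_rows(
  rows=[
    [[0,0,-5,0],[0,0,-4,0],[0,0,-3,0],[0,0,-3,0],[0,0,0,0],[0,0,0,0]],
  ],
)

```text
time_s: 6.05
ee_pos: [0.5447, -0.2075, -0.0179]
eef_rot: [-2.029, 1.571, 2.679]
force: [0.4, 0.5, 0.0]
grip_width: 0.0191
```

Run:
```python
from h import *
T=wT(); p,d=save('wrist','wrist5'); print(ctrl.get_obs()['ee_pos'])
for l in [(225,222),(234,220),(238,219),(280,221)]: print(l,depthpt('wrist',[l],d,T).round(4)[0])
```

```text
[ 0.54484909 -0.20760474 -0.0177668 ]
(225, 222) [ 0.5279 -0.1975  0.0127]
(234, 220) [ 0.5326 -0.1975  0.0093]
(238, 219) [ 0.5348 -0.1971  0.0087]
(280, 221) [ 0.5581 -0.1976  0.0109]
```

View pics/wrist5.png

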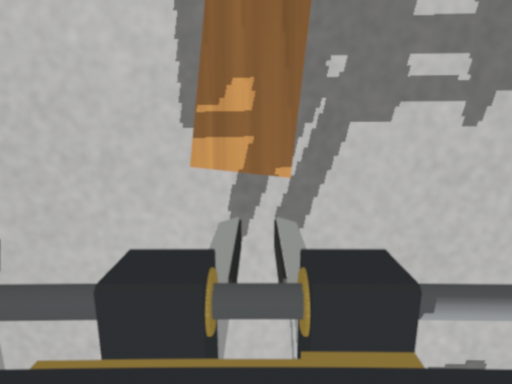

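Emit:
send_rows(
  rows=[
    [[0,8,0,0],[0,8,0,0],[0,5,0,0],[0,4,0,0],[0,4,0,0],[0,4,0,0],[0,5,0,0],[0,5,0,0],[0,5,0,0],[0,5,0,0],[0,5,0,0],[0,0,0,0]],
  ],
)

```text
time_s: 7.3
ee_pos: [0.5447, -0.1489, -0.0179]
eef_rot: [-2.216, 1.571, 2.492]
force: [-0.1, -0.0, 0.2]
grip_width: 0.0188
```

Run:
```python
from h import *
T=wT(); np.save('pics/T6.npy',T); save('wrist','wrist6')
```

```text
(no output)
```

View pics/wrist6.png

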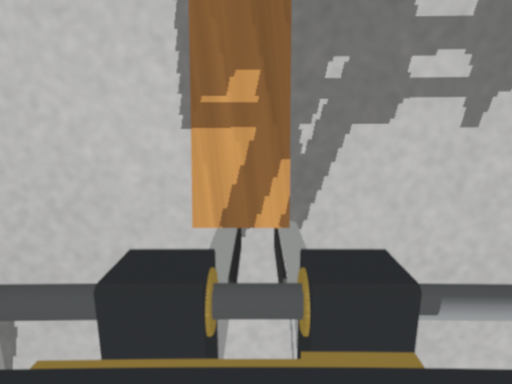

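Run:
```python
from h import *
T=np.load('pics/T6.npy'); print(plane('wrist',[(192,227),(290,227),(189,5),(291,5)],.024,T).round(4).tolist())
d=np.load('pics/wrist6.npy'); print(depthpt('wrist',[(195,220),(287,220),(192,20),(288,20)],d,T).round(4).tolist())
```

```text
[[0.5121, -0.1377, 0.024], [0.5623, -0.138, 0.024], [0.516, -0.0353, 0.024], [0.5607, -0.0354, 0.024]]
[[0.5134, -0.1346, 0.0222], [0.5608, -0.1345, 0.0229], [0.5142, -0.0371, 0.008], [0.5608, -0.0374, 0.0085]]
```

Emit:
send_rows(
  rows=[
    [[0,5,0,-0.01],[0,6,0,-0.01],[0,6,0,-0.01],[0,7,0,0],[0,7,0,0],[0,8,0,0],[0,8,0,0],[0,8,0,0],[0,7,0,0],[0,6,0,0],[0,5,0,0],[0,0,0,0]],
  ],
)

```text
time_s: 8.55
ee_pos: [0.5447, -0.076, -0.0179]
eef_rot: [-2.393, 1.571, 2.285]
force: [0.2, 0.6, 0.2]
grip_width: 0.0189
```

Run:
```python
from h import *
T=wT(); np.save('pics/T7.npy',T); save('wrist','wrist7');p,d=save('scene','scene7');cv2.imwrite('pics/c7z.png',cv2.resize(p[110:260,180:370,::-1],None,fx=4,fy=4,interpolation=2))
```

```text
(no output)
```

View pics/wrist7.png

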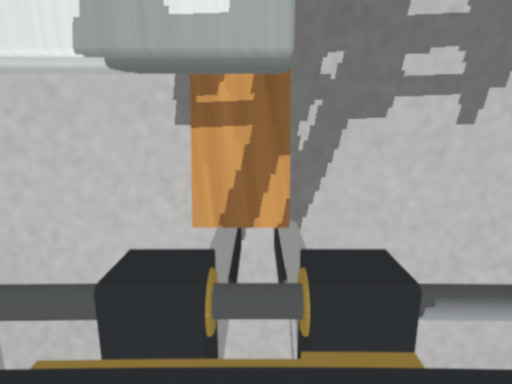

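View pics/c7z.png

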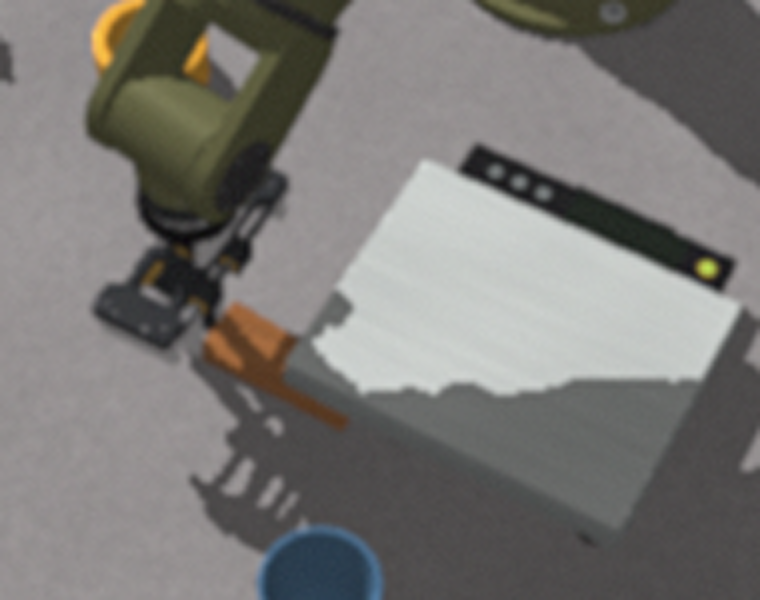

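Run:
```python
from h import *
T=np.load('pics/T7.npy'); print(plane('wrist',[(294,10),(293,50)],.055,T).round(4).tolist(), plane('wrist',[(192,227),(290,227)],.024,T).round(4).tolist(),plane('wrist',[(20,70),(120,72),(250,72)],.023,T).round(4).tolist())
d=np.load('pics/wrist7.npy'); print(depthpt('wrist',[(291,30),(289,50),(150,64),(200,66),(250,66),(250,60),(250,69)],d,T).round(4).tolist())
```

```text
[[0.5619, 0.0263, 0.055], [0.5615, 0.0132, 0.055]] [[0.5124, -0.0638, 0.024], [0.5626, -0.0655, 0.024]] [[0.4403, 0.014, 0.023], [0.4852, 0.012, 0.023], [0.545, 0.0103, 0.023]]
[[0.5603, 0.0188, 0.0597], [0.5595, 0.0123, 0.0606], [0.5061, 0.0117, 0.0453], [0.5255, 0.0105, 0.044], [0.5455, 0.0097, 0.0456], [0.5456, 0.0118, 0.0463], [0.5454, 0.0092, 0.0409]]
```

Emit:
send_rows(
  rows=[
    [[0,3,0,0],[0,3,0,0],[0,3,0,0],[0,2,0,0],[0,0,0,0],[0,0,0,0]],
  ],
)

```text
time_s: 9.25
ee_pos: [0.5447, -0.0655, -0.0179]
eef_rot: [-2.2, 1.571, 2.477]
force: [0.1, -0.2, 0.3]
grip_width: 0.0187
```

Emit:
send_rows(
  rows=[
    [[0,1,0,0],[0,0,0,0],[0,0,0,0]],
  ],
)

```text
time_s: 9.55
ee_pos: [0.5447, -0.0646, -0.0179]
eef_rot: [-1.641, 1.571, 3.036]
force: [1.0, 0.0, -1.0]
grip_width: 0.0188
```

Emit:
send_rows(
  rows=[
    [[0,1,0,0],[0,0,0,0],[0,0,0,0]],
  ],
)

```text
time_s: 9.85
ee_pos: [0.5447, -0.0635, -0.0179]
eef_rot: [-2.089, 1.571, 2.588]
force: [-0.2, 0.3, 0.4]
grip_width: 0.0187
```

Emit:
send_rows(
  rows=[
    [[0,1,0,0],[0,0,0,0],[0,0,0,0]],
  ],
)

```text
time_s: 10.15
ee_pos: [0.5448, -0.0625, -0.0179]
eef_rot: [-3.002, 1.571, 1.675]
force: [0.9, 0.3, -0.2]
grip_width: 0.0189
```

Emit:
send_rows(
  rows=[
    [[0,1,0,0],[0,0,0,0],[0,0,0,0]],
  ],
)

```text
time_s: 10.45
ee_pos: [0.5448, -0.0616, -0.0179]
eef_rot: [1.237, 1.571, -0.369]
force: [-0.4, -0.8, 1.0]
grip_width: 0.0189
```

Emit:
send_rows(
  rows=[
    [[0,1,0,0],[0,0,0,0],[0,0,0,0]],
  ],
)

```text
time_s: 10.75
ee_pos: [0.5448, -0.0607, -0.0179]
eef_rot: [0.57, 1.571, -1.036]
force: [0.0, -2.5, 0.3]
grip_width: 0.0184
```

Emit:
send_rows(
  rows=[
    [[0,1,0,0],[0,0,0,0],[0,0,0,0]],
  ],
)

```text
time_s: 11.05
ee_pos: [0.5448, -0.0599, -0.0179]
eef_rot: [0.249, 1.57, -1.357]
force: [0.8, -6.0, -0.5]
grip_width: 0.0187
```

Emit:
send_rows(
  rows=[
    [[0,0,0,0],[0,0,0,0]],
  ],
)

```text
time_s: 11.25
ee_pos: [0.5448, -0.0599, -0.0178]
eef_rot: [0.346, 1.57, -1.26]
force: [-0.8, -4.6, -1.1]
grip_width: 0.019
```

Emit:
send_rows(
  rows=[
    [[0,0.5,0,0],[0,0,0,0],[0,0,0,0]],
  ],
)

```text
time_s: 11.55
ee_pos: [0.5448, -0.0596, -0.0178]
eef_rot: [0.267, 1.57, -1.339]
force: [0.2, -7.4, -1.3]
grip_width: 0.0185
```

Run:
```python
from h import *
T=wT(); np.save('pics/T8.npy',T); print(ctrl.get_obs()['force']); p,d=save('wrist','wrist8'); print(ctrl.get_obs()['force'])
print(plane('wrist',[(192,227),(290,227)],.024,T).round(4).tolist())
print(depthpt('wrist',[(291,30),(289,50),(60,30),(150,30),(250,30),(250,45),(150,60)],d,T).round(4).tolist())
p,d=save('side','side8'); cv2.imwrite('pics/s8z.png',cv2.resize(p[120:270,200:350,::-1],None,fx=4,fy=4,interpolation=2)); print(ctrl.get_obs()['force'])
```

```text
[ 0.19871365 -7.44499958 -1.33083788]
[-0.42956544 -8.07452552 -1.0104268 ]
[[0.5125, -0.0474, 0.024], [0.5627, -0.0492, 0.024]]
[[0.5605, 0.0353, 0.0591], [0.5597, 0.029, 0.0591], [0.4816, 0.0373, 0.0603], [0.512, 0.0366, 0.0604], [0.5463, 0.0356, 0.06], [0.5461, 0.0309, 0.0599], [0.5109, 0.0271, 0.0602]]
[ 0.3122625  -6.76746825 -1.85221695]
```

View pics/wrist8.png

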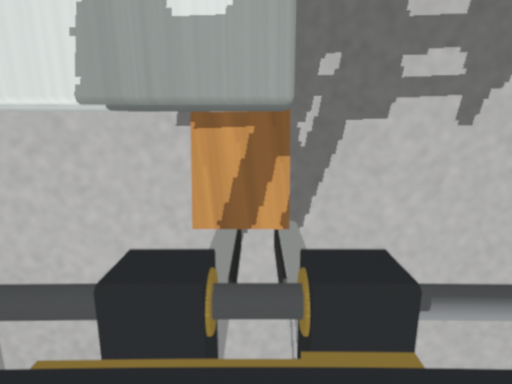

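View pics/s8z.png

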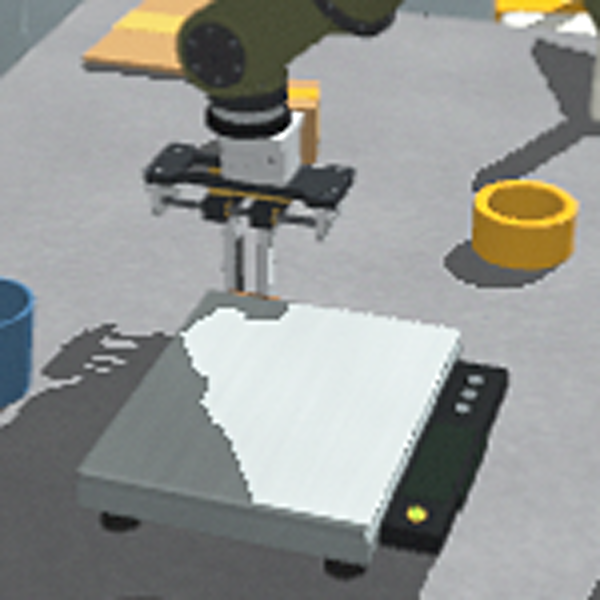

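Emit:
send_rows(
  rows=[
    [[0,-2,0,0],[0,-8,0,0],[0,-15,0,0],[0,-10,10,0],[0,0,35,0],[0,0,45,0],[0,0,20,0],[0,0,0,0],[0,0,0,0]],
  ],
)

```text
time_s: 12.55
ee_pos: [0.5446, -0.0946, 0.0922]
eef_rot: [1.481, 1.57, -0.125]
force: [-0.8, -0.2, -0.7]
grip_width: 0.0186
```

Emit:
send_rows(
  rows=[
    [[-4,30,0,0],[-4,38,0,0],[-4,38,0,0],[-4,37,0,0],[-1,0,0,0],[0,0,-20,0],[0,0,-15,0],[0,0,-8,0],[0,0,0,0],[0,0,0,0]],
  ],
  grip=1,
)

```text
time_s: 13.55
ee_pos: [0.5278, 0.0486, 0.0492]
eef_rot: [-1.474, 1.57, -3.08]
force: [-0.2, -0.4, -0.8]
grip_width: 0.0005
```

Run:
```python
from h import *
T=wT(); print(ctrl.get_obs()['ee_pos']); p,d=save('wrist','wrist9')
for l in [(245,219),(250,220),(262,220),(265,220),(256,222),(256,226)]: print(l,depthpt('wrist',[l],d,T).round(4)[0])
p,d=save('scene','scene9');cv2.imwrite('pics/c9z.png',cv2.resize(p[110:260,180:370,::-1],None,fx=4,fy=4,interpolation=2))
```

```text
[0.52783192 0.04859017 0.04921598]
(245, 219) [0.522  0.0589 0.0748]
(250, 220) [0.5249 0.0586 0.076 ]
(262, 220) [0.5316 0.058  0.0751]
(265, 220) [0.5332 0.0585 0.0766]
(256, 222) [0.5282 0.0572 0.0756]
(256, 226) [0.5282 0.0574 0.083 ]
```

View pics/wrist9.png

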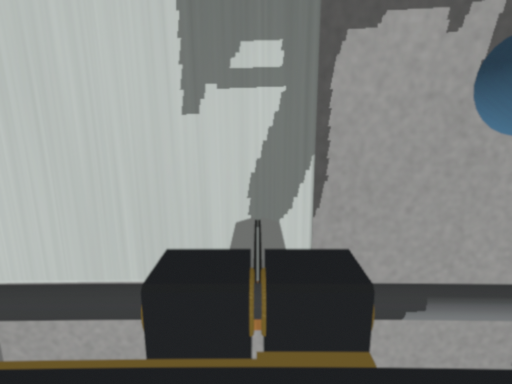

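View pics/c9z.png

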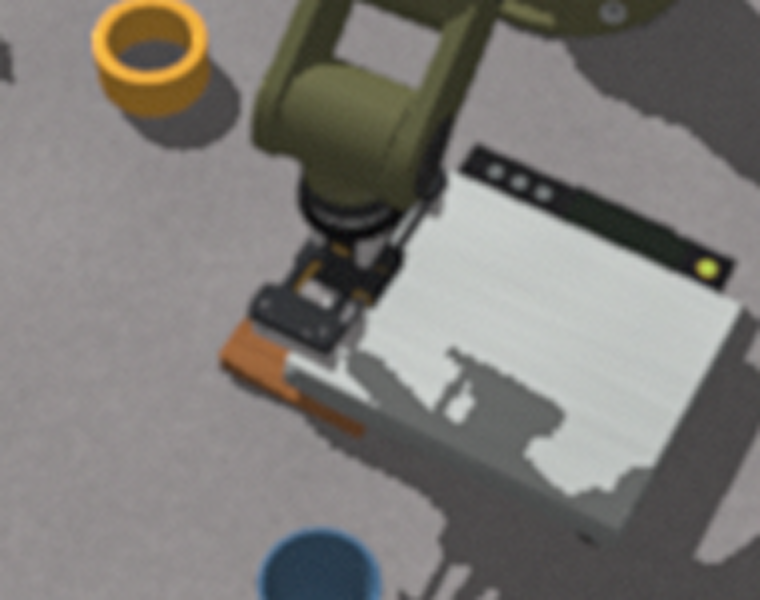

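Emit:
send_rows(
  rows=[
    [[0,0,-5,0],[0,0,-4,0],[0,0,-2,0],[0,0,0,0],[0,0,0,0]],
  ],
)

```text
time_s: 14.15
ee_pos: [0.5278, 0.0489, 0.0389]
eef_rot: [0.921, 1.571, -0.684]
force: [-5.7, -0.9, 13.6]
grip_width: 0.0006
```

Emit:
send_rows(
  rows=[
    [[0,0,-1,0],[0,0,0,0],[0,0,0,0]],
  ],
)

```text
time_s: 14.45
ee_pos: [0.5279, 0.0489, 0.0388]
eef_rot: [1.351, 1.57, -0.254]
force: [-10.4, 0.6, 23.7]
grip_width: 0.0005
```

Emit:
send_rows(
  rows=[
    [[0,0,-1,0],[0,0,0,0],[0,0,0,0]],
  ],
)

```text
time_s: 14.75
ee_pos: [0.528, 0.0489, 0.0385]
eef_rot: [1.359, 1.57, -0.247]
force: [-15.0, -1.6, 32.7]
grip_width: 0.0005
```

Emit:
send_rows(
  rows=[
    [[0,0,-1,0],[0,0,0,0],[0,0,0,0]],
  ],
)

```text
time_s: 15.05
ee_pos: [0.5281, 0.0489, 0.0384]
eef_rot: [1.403, 1.569, -0.203]
force: [-20.4, -2.5, 44.8]
grip_width: 0.0005
```

Emit:
send_rows(
  rows=[
    [[0,0,0,0],[0,0,1,0],[0,0,1,0],[0,0,0,0],[0,0,0,0]],
  ],
)

```text
time_s: 15.55
ee_pos: [0.5279, 0.0489, 0.0387]
eef_rot: [1.342, 1.57, -0.264]
force: [-10.0, -1.2, 23.0]
grip_width: 0.0002
```

Run:
```python
from h import *
o=ctrl.get_obs(); print(o['time_s'],o['force'],o['moment'])
T=wT(); p,d=save('wrist','wrist10')
print(depthpt('wrist',[(50,30),(50,150),(50,250),(150,30),(150,150),(150,250),(300,50),(300,150),(300,230),(240,222),(250,222),(262,222)],d,T).round(4).tolist())
p,d=save('side','side10'); cv2.imwrite('pics/s10z.png',cv2.resize(p[120:270,200:350,::-1],None,fx=4,fy=4,interpolation=2))
```

```text
15.55 [-10.03969391  -1.17778038  22.97185364] [-0.21594365  1.9817013  -0.03708467]
[[0.4282, 0.1604, 0.0587], [0.4176, 0.1008, 0.0598], [0.4075, 0.043, 0.0601], [0.4787, 0.1587, 0.0606], [0.4719, 0.0992, 0.0607], [0.4652, 0.0406, 0.0597], [0.5537, 0.1471, 0.0609], [0.5537, 0.0964, 0.0605], [0.5534, 0.0504, 0.061], [0.5195, 0.0591, 0.069], [0.525, 0.0588, 0.0687], [0.5306, 0.1154, 0.2392]]
```

View pics/wrist10.png

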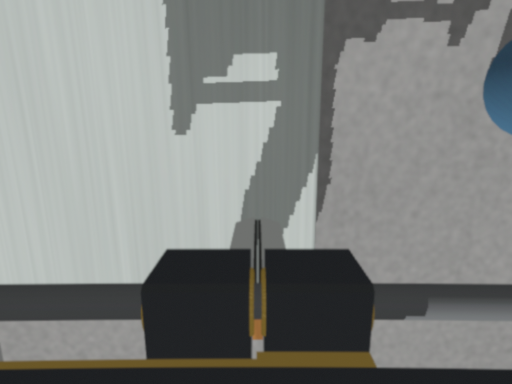

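View pics/s10z.png

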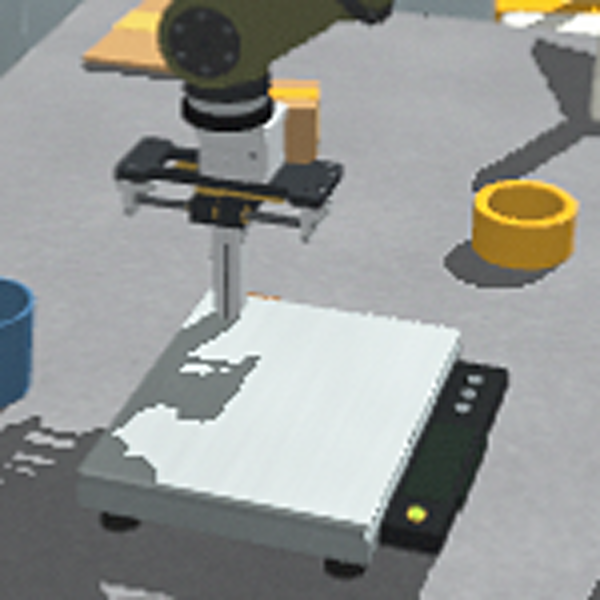

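Emit:
send_rows(
  rows=[
    [[0,0,1,0],[0,0,1,0],[0,0,1,0],[0,0,2,0],[0,0,10,0],[0,0,30,0],[0,0,40,0],[0,-20,30,0],[0,-50,20,0],[0,-50,10,0],[0,-50,0,0],[0,0,0,0]],
  ],
)

```text
time_s: 16.85
ee_pos: [0.5274, -0.1213, 0.1814]
eef_rot: [0.748, 1.569, -0.863]
force: [1.0, 0.2, 0.2]
grip_width: 0.0003
```

Emit:
send_rows(
  rows=[
    [[0,0,10,0],[0,0,10,0],[0,0,0,0],[0,0,0,0]],
  ],
)

```text
time_s: 17.25
ee_pos: [0.528, -0.1155, 0.201]
eef_rot: [1.375, 1.57, -0.229]
force: [0.2, 0.2, 0.0]
grip_width: 0.0004
```

Run:
```python
from h import *
T=wT(); o=ctrl.get_obs(); print(o['time_s'],o['ee_pos'],o['force']); np.save('pics/T11.npy',T); p,d=save('wrist','wrist11')
p,d=save('scene','scene11');cv2.imwrite('pics/c11z.png',cv2.resize(p[110:260,180:370,::-1],None,fx=4,fy=4,interpolation=2))
vv,uu=np.mgrid[140:250,245:370]; uv=np.c_[uu.ravel(),vv.ravel()]
for f in ('scene0','scene11'):
    P=depthpt('scene',uv,np.load(f'pics/{f}.npy')); s=(P[:,2]>.05)&(P[:,2]<.07)&(P[:,0]>.35)&(P[:,0]<.555)&(P[:,1]>.03)&(P[:,1]<.29); Q=P[s]
    c=np.linalg.lstsq(np.c_[Q[:,:2]-[.453,.16],np.ones(len(Q))],Q[:,2],rcond=None)[0]; print(f,'tilt deg',np.degrees(c[:2]).round(2),c[2])
```

```text
17.25 [ 0.52798077 -0.11552859  0.20097032] [0.23560641 0.23485627 0.00795414]
scene0 tilt deg [-0.01 -0.03] 0.059071475611682044
scene11 tilt deg [ 0.05 -0.04] 0.05910966058939831
```

View pics/wrist11.png

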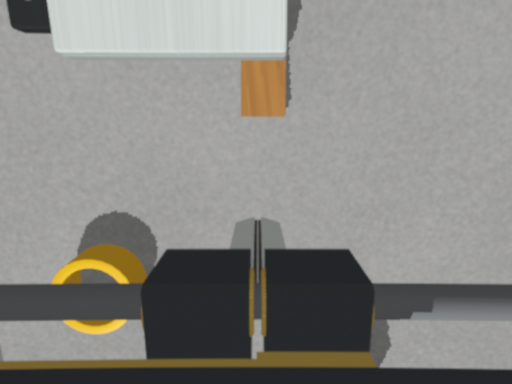

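View pics/c11z.png

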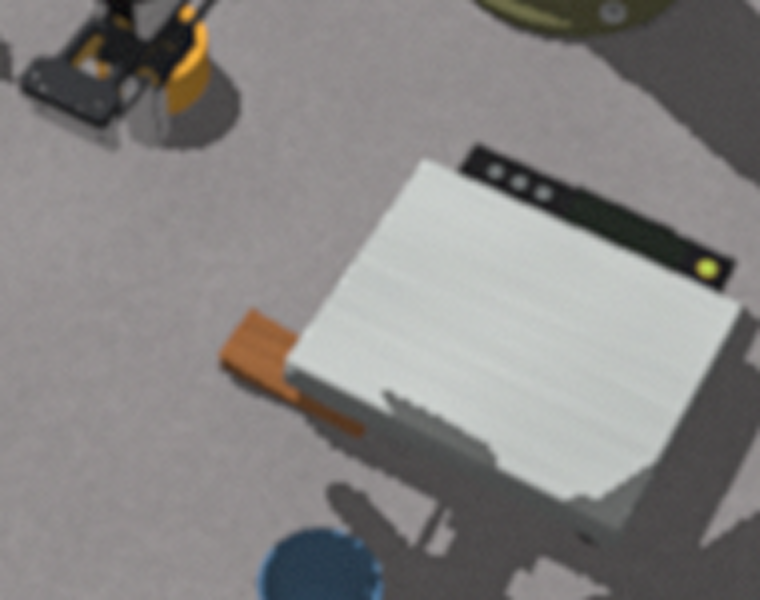

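Run:
```python
from h import *
T=np.load('pics/T11.npy'); d=np.load('pics/wrist11.npy')
print(plane('wrist',[(241,115),(285,115.5)],.024,T).round(4).tolist())
vv,uu=np.mgrid[0:80,40:300]; uv=np.c_[uu.ravel(),vv.ravel()]; P=depthpt('wrist',uv,d,T); P=P[(P[:,2]>.054)&(P[:,2]<.07)]
xs=np.linspace(.36,.55,20); c=np.polyfit(*np.array([(x,P[abs(P[:,0]-x)<.004][:,1].min()) for x in xs]).T,1); print(c,np.polyval(c,.55)); s=abs(P[:,1]-.035)<.004; print(P[s][:,0].max(),P[s][:,0].min())
a=cv2.imread('pics/scene0.png').astype(int); b=cv2.imread('pics/scene11.png').astype(int)
```

```text
[[0.5129, -0.0475, 0.024], [0.5625, -0.0497, 0.024]]
[-0.03167455  0.02793638] 0.010515377325257026
0.5615019722771583 0.3372709155751976
```

The scale hasn't moved (the near edge reads 10.5 mm against 10.6 mm before). The wedge stayed where it was pushed and the pan is level, so I'm handing in.

```bash
python3 -c "
from station import ctrl
print(ctrl.hand_in())"
```

```text
the job is handed in; nothing more can be done
None
```

The wedge is pushed in snug under the bare foot, and the scale stands level and doesn't rock. The job was handed in at about 17 s with the arm clear of everything.

**What I did**
- **First pass missed:** it went over the wedge without touching it. The reported TCP sits about 21–26 mm beyond the real fingertips, so I lowered the arm to correct for that.
- **Push:** I squared the wedge to the scale with the fingertips and pushed it in until the force settled at about 7 N, inside the 4–8 N range. Single readings ran from 6.8 to 8.1 N.
- **Press:** I pressed down on the pan corner above the wedge and then came clear.

**Last checks**
- **Level:** pan tilt is within 0.05° of level, the same as at the start.
- **Scale position:** the pan edges moved less than 1 mm.
- **Wedge:** its thick end is still where I left it, in line with the foot to within a few mm.

**What didn't go as planned**
- **Press harder than intended:** I meant about 15–20 N, but contact came about 4 mm sooner than I expected and it peaked at about 45 N, with about 20 N sideways. The pan corner sank only about 0.5 mm as the load rose from 14 to 45 N, and nothing shifted.
- **Not checked:** I didn't re-measure the pots, carton or tape roll at the end. The arm registered no contact near them.

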